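# Fold the holder's flap over the setting ring and tuck it under the lip

### The arm

A 6-joint arm with a two-finger parallel gripper is mounted at the origin on a cart in front of the work surface, level with it; the furniture and walls round the work are solid. World frame = base frame: x ahead of the robot, y to its left, z up, the work surface at z = 0. Lengths are in m, angles in rad, forces in N, time in s.
With the tool pointing down it reaches from about 0.325 to 0.9 m from the base axis. Payload 6.1 kg.
Tool frame: the origin (TCP) lies midway between the tips of the shut fingers; the grasp point (between the pads) lies 19 mm behind it; x points along the fingers, y is the direction in which the jaws open and shut, and the axes are right-handed (so a half turn about x gives the same grasp; the last joint's range is limited). The gripper opens to 85 mm and grips with 20 to 120 N. Pads are 22 mm wide; open, the fingers measure 114 mm over their backs; the gripper's body (76 mm by 85 mm) begins 54 mm behind the grasp point. The pads swing forward as they close: fully open they stand 13 mm farther back than shut.
Start: joints at [-1.261, 0.22, 1.526, -0, 1.395, -0.126], TCP at [0.264, -0.567, 0.231] pointing down, gripper open.
Joint ranges: [-2.98, 2.98], [-0.91, 2.08], [0.09, 2.57], [-1.24, 4.39], [0.2, 2.65], [-2.68, 2.68]. Speed limits (rad/s): [2.57, 2.57, 3.01, 3.14, 3.14, 3.14].

### API

Orientations are given as [roll, pitch, yaw] about the fixed x, y, z axes, in that order (R = Rz(yaw) Ry(pitch) Rx(roll)).
In Python, from plant import movep, move_l, set_joints, gripper_to, hold, inverse_kinematics, observe, get_image, get_calibration, Unreachable, job_done gives the robot as it stands. Calls block until the motion is done:
- movep(position, orientation): joint-space move of the TCP to a pose.
- move_l(position, feed=0.15, rotation=None, max_force=None): straight line of the TCP; rotation=None keeps the orientation; feed is the mean speed in m/s. With max_force (N) it stops when the force on the tool has changed by that much, and returns True; else False.
- set_joints(angles): joint-space move.
- gripper_to(opening, f_grip=None): finger opening in m; f_grip is the grip in N (None keeps the last); returns when the fingers have stopped.
- hold(seconds).
- inverse_kinematics(position, orientation): joint angles nearest the present ones, or None.
- observe(): the state.
- get_image(name): name is "scene" or "top" or "wrist"; returns (picture, depth): 384x512x3 uint8, red, green, blue; 384x512 float32, m along the optical axis (not along the pixel's ray), 0 where there is no reading.
- get_calibration(name): a dict with "intrinsics" (3x3 intrinsics, pixels), "world_from_camera" (4x4, takes a point from camera to world coordinates). Camera axes: x right, y down, z forward; pixel columns grow to the right and rows downward; lengths in m; the calibration is good to about 2 mm. The wrist camera is an equidistant fisheye: a pixel r from the principal point sees the ray r / f radians off the axis. A picture is of the moment at which its call begins: read the wrist's pose just before it. get_calibration takes no time and is no camera call; for the wrist camera it gives the pose at the moment of the call.
A pose or a line that the arm cannot do raises Unreachable and nothing moves.
- job_done(): hands the job in, once; it reports no verdict.
The state is a dict: "time_s": time; "q": joint angles; "joint_velocities": joint speeds; "joint_torque": joint torques, N m; "eef_pos": TCP position; "tcp_rot": TCP orientation; "ft_force": force on the tool from outside, world axes, zero at the start; "torque": the same for the moment, N m; "opening": finger opening in m.
Only numpy, scipy, OpenCV 4.12 (cv2) and the standard library are available. Lean on these libraries where they do the work, as an engineer would, in place of code of your own. Each camera call takes 0.05 s, during which the arm holds its last target.

### The job

Close the setting-ring holder: with a fingertip push the upright metal flap over from behind until it lies flat above the ring, then, keeping it pressed down, push it forward until its free edge is tucked fully home beneath the fixed lip, so that it stays shut when you let go. Push only on the flap's outer face and thumb wedge, without pinching the flap or touching its rubber-padded inner face. Leave the ring lying in its nest and everything else on the bench where it is.

Things in the scene. Friction and masses are not known exactly. Their poses are not given: they have to be found in the camera images.
- holder: Low grey holder fixed to the worktop, base plate 190 x 110 x 6 mm, with a black nest plate (80 x 90 mm, top at 14 mm) in its middle. Origin: centre of the base plate's underside, on the worktop. Its x axis runs level from the flap's hinge towards the lip (the folding and tucking direction); y is parallel to the hinge; z up. The hinge axis is at x = -55 mm, height 26 mm. Two hinge lugs, 12 mm wide, at y = -43 and +43 mm rise to 34 mm.
- flap_fold (a joint): Flap angle about the hinge, rad: 0 = lying flat and level over the nest (hard stop), pi/2 = upright. It starts near upright. A spring urges it open: lying flat it needs about 0.18 N m to stay down (about 4.5 N at 40 mm from the hinge); let go before it is tucked, it springs back up to about 1.2 rad. Tucked and let go it rises about 0.02 rad against the lip.
- flap_tuck (a joint): How far the flap has been pushed along its own length, away from the hinge towards the lip, m: 0 = fully back (start), 0.016 = fully home (hard stop). About 3 N of friction; it stays where it is left. At 0 the flat flap's free edge is 6 mm short of the lip; at 0.016 it is 10 mm beneath it. The flap cannot go down past the lip if it has been slid forward beforehand.
- flap_heel (a point): On the flap's outer face: foot, at mid-width, of the thumb wedge's upright rear step, which faces the hinge; 58 mm from the hinge axis when flap_tuck is 0. The wedge is 40 mm wide, 5 mm high at this step, and slopes down to nothing 28 mm further towards the free edge. The plain face between this step and the hinge is where a fingertip fits to press and push.
- flap_edge (a point): Middle of the flap's free edge, in mid-plane, 97 mm from the hinge axis when flap_tuck is 0; it goes beneath the lip. The flap is a flat aluminium plate 64 mm wide, 4 mm thick, reaching 7 to 97 mm from the hinge axis, which lies in its mid-plane; lying flat, its outer (upper) face is 28 mm above the worktop.
- flap_pad: Black rubber pad, 56 x 54 x 2 mm, on the inner face of the flap (the face that looks at the ring when closed). Not to be touched by the fingers. Origin on the hinge axis when the flap is fully back; it moves with the flap.
- lip_edge (a point): Middle of the lower rear edge of the fixed steel lip (52 mm wide, 24 mm deep, 4.5 mm thick), which overhangs towards the hinge from a post at the far end of the holder; underside 30.5 mm and top 35 mm above the worktop.
- nest_ring: Dark setting ring, 50 mm diameter, 13 mm high, lying in the round 54 mm nest at the holder's middle; its top is 19 mm above the worktop. Origin: centre of its underside.
- hex_bolt: Bystander: steel hex bolt standing on its head, 41 mm high, loose beside the holder. Origin at its foot.
- hex_nut: Bystander: steel hex nut, 21 mm wide, 10 mm high, loose beside the holder. Origin at its underside.
- pot_magnet: Bystander: black pot magnet with knob, 43 mm diameter, 37 mm high, loose beside the holder. Origin at its underside.
- indicator: Bystander: dial indicator lying on its back, 138 x 57 x 22 mm, loose, at the right. Origin at its underside.
- snap: Bystander: C-shaped snap gauge lying flat, 104 x 104 x 11 mm, loose, far right. Origin at its underside.
- tape: Bystander: roll of clear tape, 48 mm diameter, 18 mm high, loose, at the left. Origin at its underside.
- big_ring: Bystander: dark setting ring, 72 mm diameter, 18 mm high, loose, at the left. Origin at its underside.
Not all that is in view belongs to the job. Leave any purple or yellow look-alike of the nest_ring alone.

How it is judged:
By the outcome, as a careful person would: the job done as asked, in the order asked, and still so for the second after the job is handed in, with the robot touching nothing.
It also fails if it takes over 42 s, if anything falls off the work surface, if the arm or the gripper's body presses on something with over 40 N, if the wrist force passes 120 N, or if a joint passes its speed limit or range.

## Working session

There is one attempt and no reset: what is moved stays moved. The work goes in short steps, each a Python script; the robot and the scene stay as the last script left them, time stands still between calls to the robot, and variables do not carry over. Pictures are saved under pics/ and viewed, and the job is handed in when it is done.

```bash
ls; mkdir -p pics
python3 - <<'E'
from plant import *
import cv2,numpy as np
for n in ["scene","top"]:
    im,d=get_image(n); cv2.imwrite(f"pics/{n}0.png",im[:,:,::-1]); np.save(f"{n}_d.npy",d); np.save(f"{n}_i.npy",im)
    c=get_calibration(n); print(n,np.round(c["intrinsics"],1).tolist(),np.round(c["world_from_camera"],3).tolist())
s=observe();print(s["time_s"],s["eef_pos"],s["tcp_rot"],s["opening"])
E
```

```text
pics
scene [[382.4, 0.0, 258.4], [0.0, 382.4, 195.9], [0.0, 0.0, 1.0]] [[-0.779, -0.268, 0.567, -0.158], [-0.627, 0.352, -0.696, 0.832], [-0.013, -0.897, -0.442, 0.58], [0.0, 0.0, 0.0, 1.0]]
top [[352.4, 0.0, 254.8], [0.0, 352.4, 188.4], [0.0, 0.0, 1.0]] [[0.021, -0.982, 0.188, 0.295], [-1.0, -0.018, 0.02, -0.006], [-0.016, -0.189, -0.982, 1.252], [0.0, 0.0, 0.0, 1.0]]
0.1 [ 0.26366382 -0.56603765  0.23029338] [-1.68403241  1.56898089  1.89337514] 0.08545862712825286
```

View pics/scene0.png

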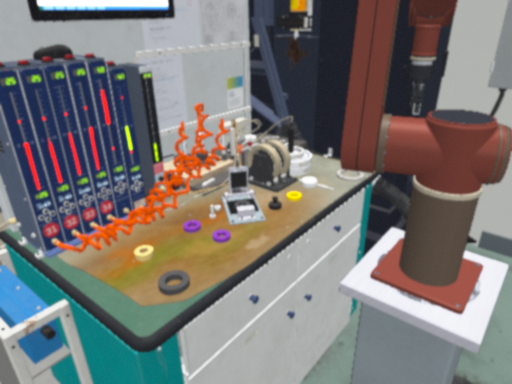

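View pics/top0.png

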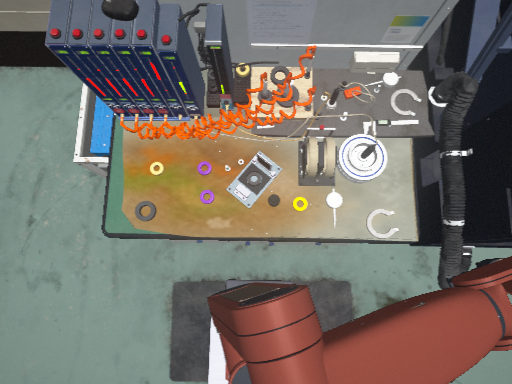

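The top view shows the holder near (254,178), with the pot magnet near (274,200) and the bolt and nut near (228,167) and (241,161). I'll enlarge both views.

Run:
```python
import cv2,numpy as np
a=cv2.imread("pics/top0.png")[140:220,205:305]; b=cv2.imread("pics/scene0.png")[155:235,190:290]
cv2.imwrite("pics/topc.png",cv2.resize(a,None,fx=7,fy=7,interpolation=cv2.INTER_CUBIC))
cv2.imwrite("pics/scenec.png",cv2.resize(b,None,fx=7,fy=7,interpolation=cv2.INTER_CUBIC))
```

```text
(no output)
```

View pics/topc.png

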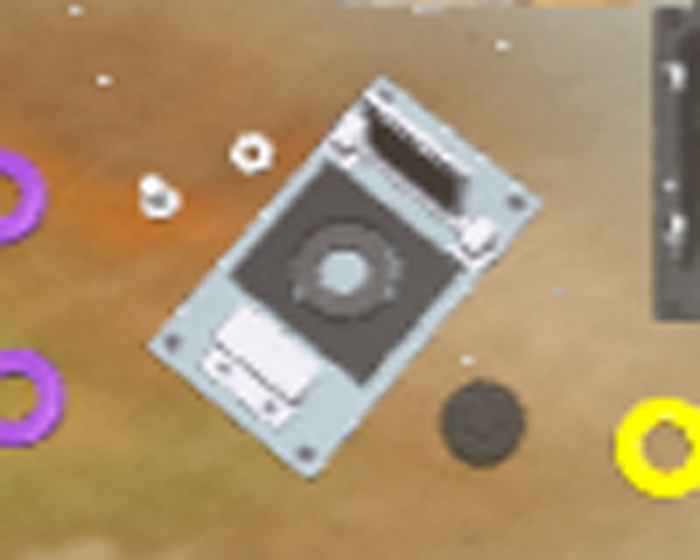

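View pics/scenec.png

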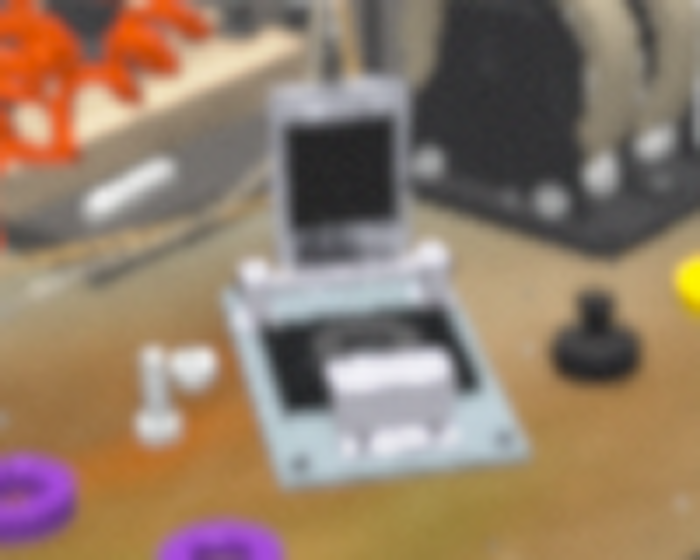

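Base-plate corners in the topc crop are (383,75), (541,203), (312,478) and (148,347). The hinge is at the upper-right end and the lip at the lower left. In scenec the flap stands upright with its pad facing the lip.

```bash
cat > h.py <<'E'
import numpy as np
from plant import *
def pix(n,u,v,z):
    c=get_calibration(n);K=np.array(c["intrinsics"]);T=np.array(c["world_from_camera"])
    r=T[:3,:3]@np.linalg.solve(K,[u,v,1.]);o=T[:3,3];return o+r*(z-o[2])/r[2]
E
python3 - <<'E'
from h import *
c=np.array([(383,75),(541,203),(312,478),(148,347)],float)
P=np.array([pix("top",205+(x+.5)/7-.5,140+(y+.5)/7-.5,.006) for x,y in c]);print(P.round(4))
print([np.linalg.norm(P[i]-P[(i+1)%4]).round(4) for i in range(4)], P.mean(0))
ax=(P[2]+P[3]-P[0]-P[1]);print("yaw",np.arctan2(ax[1],ax[0])); 
ay=(P[0]+P[3]-P[1]-P[2]);print(np.arctan2(ay[1],ay[0]))
def t(x,y,z): return pix("top",205+(x+.5)/7-.5,140+(y+.5)/7-.5,z).round(4)
print("ring",t(346,272,.019),"magnet",t(483,425,.02),"nut",t(252,153,.01),"bolt",t(160,197,.02))
# scene corners: base
for x,y in [(222,290),(285,490),(530,460)]: print(pix("scene",190+(x+.5)/7-.5,155+(y+.5)/7-.5,.006).round(4))
d=np.load("top_d.npy");print(d[178,254],d[150:156,255:275].round(3)[::2,::3])
E
```

```text
[[ 0.6777  0.0057  0.006 ]
 [ 0.6099 -0.0777  0.006 ]
 [ 0.4637  0.0378  0.006 ]
 [ 0.5301  0.124   0.006 ]]
[np.float64(0.1075), np.float64(0.1863), np.float64(0.1087), np.float64(0.1892)] [0.57036353 0.02244801 0.006     ]
yaw 2.4694299092419416
0.9011408222838642
ring [0.5686 0.0225 0.019 ] magnet [ 0.4904 -0.0484  0.02  ] nut [0.6331 0.0731 0.01  ] bolt [0.6062 0.1192 0.02  ]
[0.6796 0.0046 0.006 ]
[0.5253 0.1272 0.006 ]
[0.4588 0.0441 0.006 ]
1.2813207 [[1.307 1.304 1.303 1.306 1.302 1.308 1.305]
 [1.303 1.298 1.299 1.3   1.301 1.301 1.301]
 [1.303 1.171 1.289 1.3   1.299 1.304 1.299]]
```

Run:
```python
from h import *
import cv2
d=np.load("top_d.npy");c=get_calibration("top");K=np.array(c["intrinsics"]);T=np.array(c["world_from_camera"])
v,u=np.mgrid[:384,:512]
p=np.stack([(u-K[0,2])/K[0,0]*d,(v-K[1,2])/K[1,1]*d,d],-1)@T[:3,:3].T+T[:3,3]
p=p[d>0]
m=(p[:,0]>.3)&(p[:,0]<.9)&(p[:,1]>-.6)&(p[:,1]<.4);p=p[m]
H=np.full((20,25),-9)
for x,y,z in p:
    i=int((x-.3)/.03);j=int((.4-y)/.04);H[min(i,19),min(j,24)]=max(H[min(i,19),min(j,24)],int(z*1000))
print("cols y",[round(.38-.04*j,2) for j in range(25)])
for i in range(19,-1,-1): print(round(.315+.03*i,3),' '.join('%4d'%k for k in H[i]))
print(observe()["q"])
for yaw in (2.47,2.47-np.pi):
    print(inverse_kinematics([.57,.0225,.3],[0,np.pi/2,yaw]))
```

```text
cols y [0.38, 0.34, 0.3, 0.26, 0.22, 0.18, 0.14, 0.1, 0.06, 0.02, -0.02, -0.06, -0.1, -0.14, -0.18, -0.22, -0.26, -0.3, -0.34, -0.38, -0.42, -0.46, -0.5, -0.54, -0.58]
0.885  503  505  496  473  450   70  436  434   53  209   92   99  257  257   56   29   25  163   53   40   33   36   41   39   37
0.855  492  496  474  474  449   35  435  434   54  213  229  210  239  237   56   49  195  169  173   28   28   37   37   29   35
0.825  485  485  484  473  457    4  434  433  190  193  187  201  190  202  215  207  137  123  171  169   29   33   42   38   29
0.795  475  475  473  471  449   93  119  146  148  151  179  192  184  184  197  208   99  104  142  152   36   38   31   31   31
0.765   45   46   49   63   87  104  124  122  144  154  152  148  182  184  123  105  102  104  139  143   35   36   29   26   28
0.735   50   48   65   66   84   96  102  123  131  131  121  122   76  119  136  137  123   30  170  162   29   28   29   27   29
0.705   34   38   53   45   77   78    3    3   30   30   37   45   64  117  135  134   64   61  189   78   60    6    4    4   -3
0.675    6    5
[... 1259 characters left out ...]
    4   15    6   12    9    5    0
0.375   12    9    6    8    8    8    6    9    7    6    7    5    5    6    5    4    3    4    4   13   15   15    5    3   -5
0.345    0    1    0    3    0    0    6    6    0    1    2    2    1    0    1    4    2    0    1    2    0   -2    2    1   -9
0.315   -9   -9   -9   -9   -9   -9   -9   -9   -9   -9   -9   -9   -9   -9   -9   -9   -9   -9   -9   -9   -9   -9  557  424  418
[-1.26107232e+00  2.21155263e-01  1.52751620e+00 -2.37028516e-05
  1.39473647e+00 -1.26086717e-01]
[-0.09877399  0.05328089  1.58316193  0.          1.50514983  2.14361499]
[-9.87739878e-02  5.32808926e-02  1.58316193e+00 -4.44089210e-16
  1.50514983e+00 -9.97977661e-01]
```

Run:
```python
from h import *
import cv2
gripper_to(0.0,40)
movep([.33,-.45,.38],[0,np.pi/2,-.67])
movep([.59,0.01,.34],[0,np.pi/2,-.67])
s=observe();print(s["time_s"],s["eef_pos"],s["opening"],s["ft_force"])
c=get_calibration("wrist");print(np.round(c["intrinsics"],1).tolist(),np.round(c["world_from_camera"],4).tolist())
im,d=get_image("wrist");cv2.imwrite("pics/w1.png",im[:,:,::-1]);np.save("w1d.npy",d);np.save("w1T.npy",c["world_from_camera"]);np.save("w1K.npy",c["intrinsics"])
im,d=get_image("scene");cv2.imwrite("pics/s1.png",im[:,:,::-1])
```

```text
4.4083 [0.59003668 0.00893334 0.34010746] -0.00012327325014232574 [-0.49968988 -0.33754359 -0.10004601]
[[297.3, 0.0, 258.8], [0.0, 297.3, 189.0], [0.0, 0.0, 1.0]] [[0.6221, 0.7436, 0.245, 0.527], [0.7829, -0.5909, -0.1945, 0.0594], [0.0001, 0.3128, -0.9498, 0.4825], [0.0, 0.0, 0.0, 1.0]]
```

View pics/w1.png

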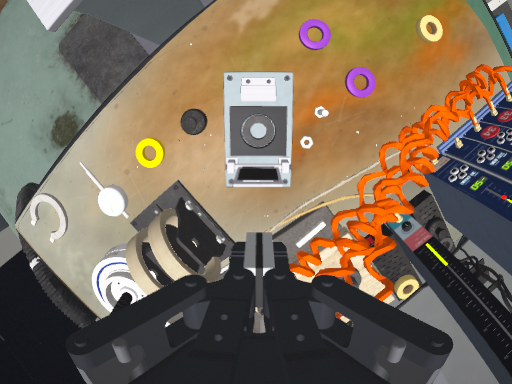

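View pics/s1.png

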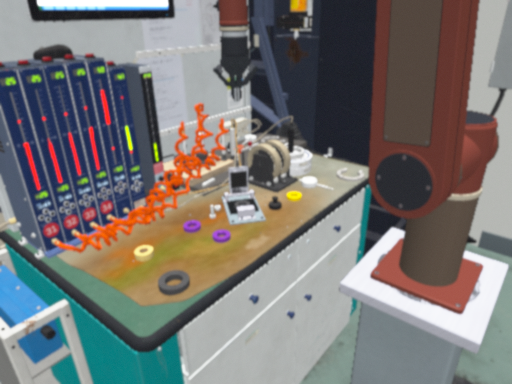

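The wrist view has the holder squarely at cols 223-293 and rows 72-187, with the hinge end at the bottom. I'll enlarge it to refine the pose.

Run:
```python
import cv2
a=cv2.imread("pics/w1.png")[64:196,210:310]
cv2.imwrite("pics/w1c.png",cv2.resize(a,None,fx=4.5,fy=4.5,interpolation=cv2.INTER_CUBIC))
```

```text
(no output)
```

View pics/w1c.png

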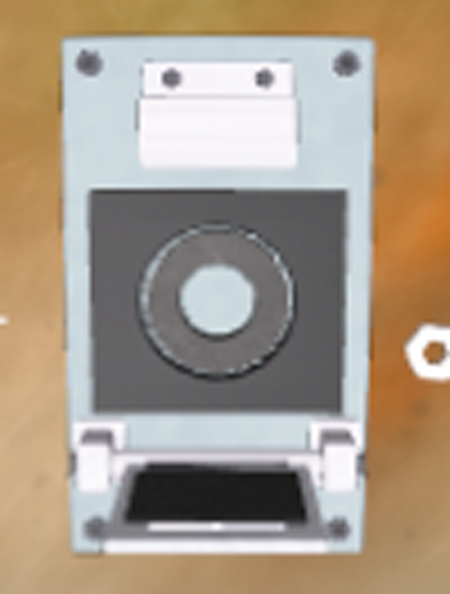

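```bash
cat >> h.py <<'E'
def wpix(T,K,u,v,z):
    K=np.array(K);T=np.array(T)
    dx,dy=u-K[0,2],v-K[1,2];r=np.hypot(dx,dy);th=r/K[0,0]
    ray=np.array([np.sin(th)*dx/r,np.sin(th)*dy/r,np.cos(th)])
    w=T[:3,:3]@ray;return T[:3,3]+w*(z-T[2,3])/w[2]
E
python3 - <<'E'
from h import *
T=np.load("w1T.npy");K=np.load("w1K.npy")
f=lambda x,y,z:wpix(T,K,210+(x+.5)/4.5-.5,64+(y+.5)/4.5-.5,z)
P=np.array([f(*c,.006) for c in [(62,38),(374,40),(365,553),(72,553)]])
print(P.round(4),[np.linalg.norm(P[i]-P[(i+1)%4]).round(4) for i in range(4)],P.mean(0).round(4))
N=np.array([f(*c,.014) for c in [(90,190),(348,190),(345,413),(90,412)]])
print([np.linalg.norm(N[i]-N[(i+1)%4]).round(4) for i in range(4)],N.mean(0).round(4))
for Q in (P,N):
    a=Q[0]+Q[1]-Q[2]-Q[3];print("yaw",np.arctan2(a[1],a[0]), end=' ')
    a=Q[0]+Q[3]-Q[1]-Q[2];print(np.arctan2(a[1],a[0]))
print("ring",f(217.5,300,.019))
c=P.mean(0);yaw=2.467;ex=np.array([np.cos(yaw),np.sin(yaw)]);ey=np.array([-ex[1],ex[0]])
c=np.array([.5700,.0225])
for n,p in dict(lipL=f(139,166,.035),lipR=f(297,166,.035),flapbackL=f(105,550,.123),flapbackR=f(335,553,.123),inL=f(120,530,.123)).items():
    q=p[:2]-c;print(n,(q@ex).round(4),(q@ey).round(4))
E
```

```text
[[ 0.4636  0.0387  0.006 ]
 [ 0.532   0.1236  0.006 ]
 [ 0.6799  0.0068  0.006 ]
 [ 0.6115 -0.0793  0.006 ]] [np.float64(0.1091), np.float64(0.1884), np.float64(0.11), np.float64(0.1892)] [0.5718 0.0224 0.006 ]
[np.float64(0.0895), np.float64(0.0797), np.float64(0.0913), np.float64(0.0793)] [0.5712 0.0229 0.014 ]
yaw 2.4706601906888994 -2.2458929021683014
yaw 2.463061937920792 -2.2445763701976076
ring [0.5701749  0.02343514 0.019     ]
lipL 0.0475 0.0252
lipR 0.0477 -0.027
flapbackL -0.0576 0.0305
flapbackR -0.0583 -0.0345
inL -0.0517 0.0262
```

```bash
cat >> h.py <<'E'
YAW=2.467;EX=np.array([np.cos(YAW),np.sin(YAW)]);EY=np.array([-EX[1],EX[0]]);C=np.array([.5708,.0227])
ORI=[0,np.pi/2,YAW-np.pi]
def W(x,z,y=0.): return [*(C+EX*x+EY*y),z]
def st(l=""):
    s=observe();q=s["eef_pos"][:2]-C;f=s["ft_force"]
    r=(q@EX*1e3,q@EY*1e3,s["eef_pos"][2]*1e3,f[:2]@EX,f[:2]@EY,f[2]);print(l,round(s["time_s"],2),np.round(r,2));return r
E
python3 - <<'E'
from h import *
import cv2
movep(W(-.087,.24),ORI);st("above")
move_l(W(-.087,.14),feed=.12);st()
print(move_l(W(-.087,.072),feed=.08,max_force=6));st("behind")
im,d=get_image("wrist");cv2.imwrite("pics/w2.png",im[:,:,::-1])
im,d=get_image("scene");cv2.imwrite("pics/s2.png",cv2.resize(im[120:240,170:330,::-1],None,fx=4.5,fy=4.5,interpolation=2))
E
```

```text
above 5.06 [-8.7010e+01  2.9000e-01  2.4031e+02 -1.6000e-01  8.0000e-02  5.1000e-01]
 6.04 [-87.67  -0.43 141.26   0.4   -0.5    0.72]
False
behind 7.04 [-87.48  -0.26  72.63  -0.62   0.49   0.41]
```

View pics/w2.png

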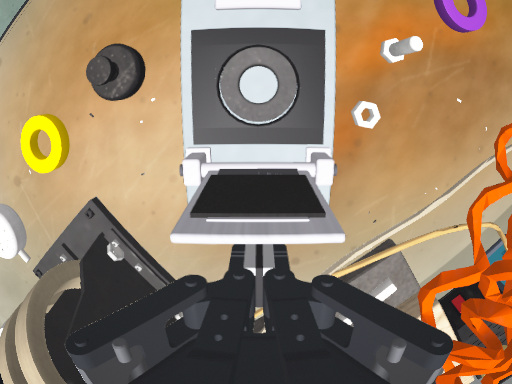

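View pics/s2.png

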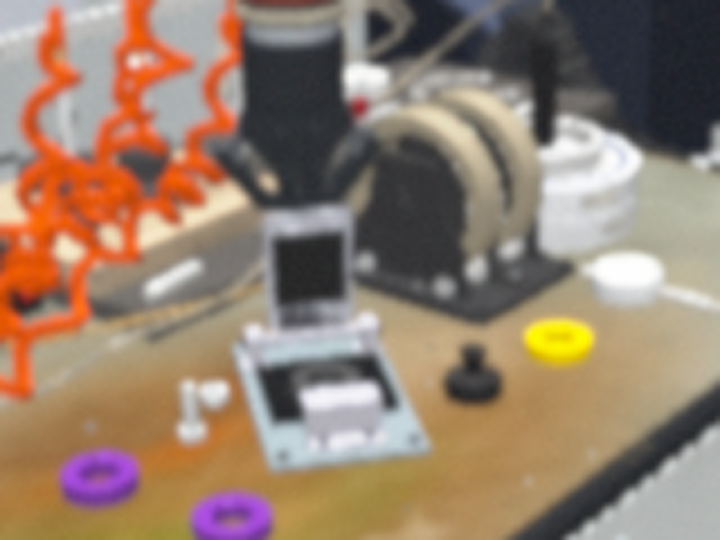

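The closed fingertips are centred behind the flap at about col 260, with nothing touched. Next I fold it.

Run:
```python
from h import *
import cv2
for th in (1.45,1.2,.95,.7,.5,.3,.14):
    s=.042+.003*th/1.5
    x=-.055+s*np.cos(th)-.002*np.sin(th)-.011; z=.026+s*np.sin(th)+.002*np.cos(th)
    r=move_l(W(x,z),feed=.06,max_force=15); st(f"{th} {r} {x*1e3:.1f} {z*1e3:.1f}")
    if r: break
im,d=get_image("wrist");cv2.imwrite("pics/w3.png",im[:,:,::-1])
```

```text
1.45 False -62.6 70.8 7.7 [-6.210e+01 -1.000e-01  7.086e+01 -5.700e-01  6.000e-02 -1.280e+00]
1.2 False -51.8 68.1 8.03 [-51.13   0.1   67.77  -0.3    0.39  -0.14]
0.95 False -42.1 62.9 8.37 [-4.144e+01  1.000e-02  6.251e+01 -4.100e-01 -3.500e-01 -5.600e-01]
0.7 False -34.1 55.5 8.7 [-3.352e+01  4.000e-02  5.500e+01 -5.700e-01 -4.200e-01  8.000e-01]
0.5 False -29.2 48.4 8.99 [-2.904e+01 -4.000e-02  4.816e+01 -9.500e-01 -2.100e-01  1.760e+00]
0.3 False -25.9 40.5 9.28 [-25.95  -0.08  40.51  -1.14  -0.66   1.82]
0.14 False -24.4 33.9 9.55 [-24.56  -0.11  34.01  -1.43  -0.56   1.91]
```

View pics/w3.png

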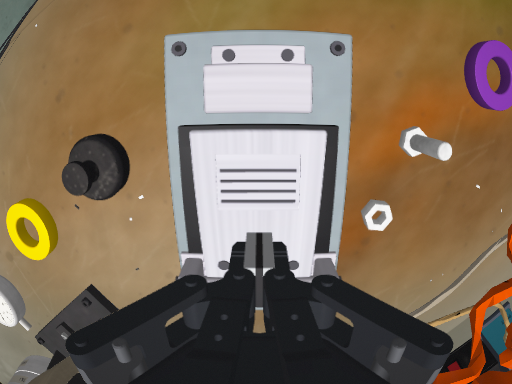

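The flap is nearly flat. Its free edge is at row ~128, short of the lip's rear edge at row ~112, and the fingers are on the plain face behind the wedge. Next I press down gently.

Run:
```python
from h import *
import cv2
r=move_l(W(-.0235,.020),feed=.02,max_force=10);st(r)
hold(.2);st()
im,d=get_image("wrist");cv2.imwrite("pics/w4.png",cv2.resize(im[90:280,150:370,::-1],None,fx=3,fy=3))
```

```text
True 10.06 [-23.86  -0.28  27.78   1.97   1.77   7.22]
 10.26 [-23.84  -0.29  27.75   1.74   0.87   9.17]
```

View pics/w4.png

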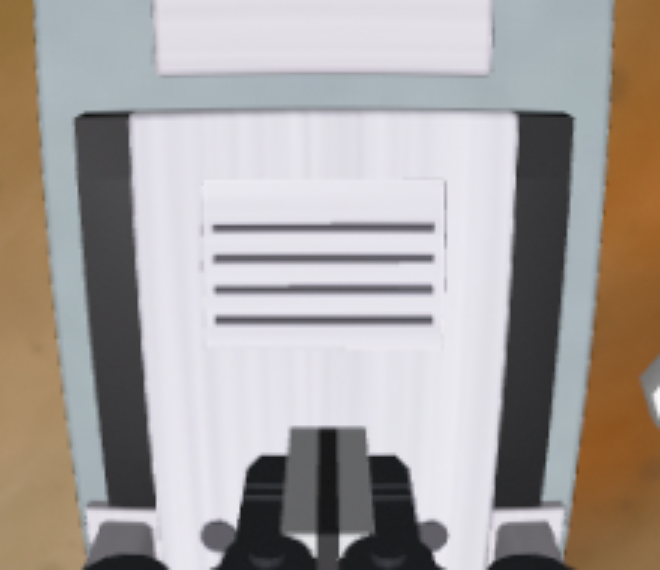

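Flat at 27.8 mm with 9 N of press. The heel is about 14 mm ahead of the tip. I'll advance in small steps while holding the downforce.

Run:
```python
from h import *
import cv2
zc=.0270;x=-.0238;hit=0
while x<.0095:
    x+=.002
    r=move_l(W(x,zc),feed=.025,max_force=25);q=st(f"{r} cmd {x*1e3:.1f} {zc*1e3:.2f}")
    if r: break
    if q[5]<8: zc-=.0002
    elif q[5]<10: zc-=.0001
    elif q[5]>15: zc+=.0002
    if q[5]<4 or q[3]<-18: break
im,d=get_image("wrist");cv2.imwrite("pics/w5.png",cv2.resize(im[90:280,150:370,::-1],None,fx=3,fy=3))
```

```text
False cmd -21.8 27.00 10.56 [-22.44  -0.15  27.84  -0.21   0.66   5.59]
False cmd -19.8 26.80 10.81 [-20.83  -0.18  27.81  -2.19  -0.14   7.07]
False cmd -17.8 26.60 11.06 [-19.04  -0.2   27.78  -1.72   0.61   6.54]
False cmd -15.8 26.40 11.31 [-17.17  -0.23  27.74  -1.78   1.54   7.1 ]
False cmd -13.8 26.20 11.56 [-15.29  -0.25  27.65  -1.11   0.55   7.91]
False cmd -11.8 26.00 11.81 [-13.37  -0.27  27.58  -1.05   2.62   8.22]
False cmd -9.8 25.90 12.06 [-11.45  -0.29  27.56  -2.01   0.75   9.62]
False cmd -7.8 25.80 12.31 [-9.51 -0.28 27.51 -2.3   2.04  9.65]
False cmd -5.8 25.70 12.56 [-7.54 -0.3  27.44 -1.67  1.79  8.7 ]
False cmd -3.8 25.60 12.81 [-6.09 -0.45 27.5  -2.96  1.02  9.23]
False cmd -1.8 25.50 13.06 [-4.35 -0.65 27.49 -3.73  1.08  8.37]
False cmd 0.2 25.40 13.31 [-2.41 -0.7  27.4  -4.58  0.93  8.01]
False cmd 2.2 25.30 13.56 [-0.46 -0.8  27.35 -3.75  0.59  7.81]
False cmd 4.2 25.10 13.81 [ 1.37 -0.89 27.29 -5.17  0.16  9.45]
False cmd 6.2 25.00 14.06 [ 3.34 -0.95 27.23 -3.44  0.33  9.4 ]
False cmd 8.2 24.90 14.31 [ 5.26 -0.99 27.2  -5.4  -0.15  9.45]
False cmd 10.2 24.80 14.56 [ 7.1  -1.04 27.13 -4.92 -0.17  9.15]
```

View pics/w5.png

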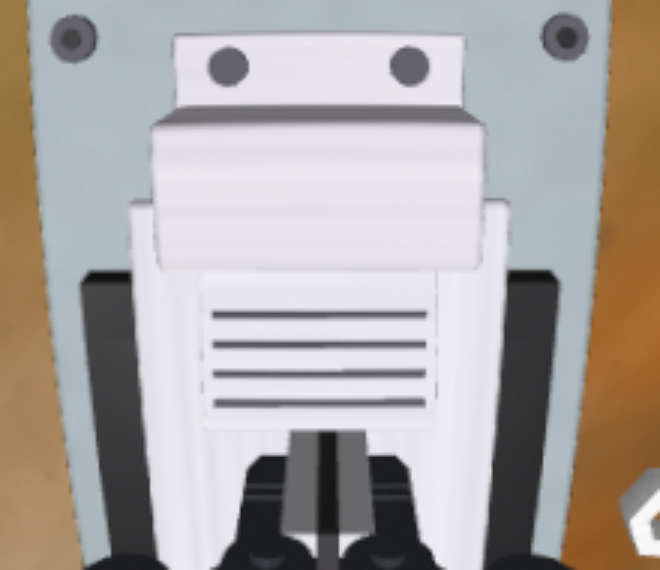

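The free edge is already well under the lip, with the tip against the heel step at row ~430. The hard stop hasn't been felt yet, so I keep going.

Run:
```python
from h import *
import cv2
zc=.0247;x=.0102
while x<.0260:
    x+=.001
    r=move_l(W(x,zc),feed=.02,max_force=25);q=st(f"{r} cmd {x*1e3:.1f} {zc*1e3:.2f}")
    if r or q[3]<-16: break
    if q[5]<9: zc-=.0001
    elif q[5]>14: zc+=.0002
    if q[5]<4: break
hold(.2);st()
im,d=get_image("wrist");cv2.imwrite("pics/w6.png",cv2.resize(im[90:280,150:370,::-1],None,fx=3,fy=3))
```

```text
False cmd 11.2 24.70 14.86 [ 7.23 -1.08 27.23 -6.54 -0.32  7.1 ]
False cmd 12.2 24.60 15.11 [  7.33  -1.13  27.31 -10.04   0.05   6.75]
False cmd 13.2 24.50 15.36 [  7.42  -1.16  27.45 -13.35   1.45   5.65]
False cmd 14.2 24.40 15.61 [  7.53  -1.22  27.55 -16.56   1.18   2.72]
 15.81 [  7.51  -1.19  27.55 -16.18   1.08   3.83]
```

View pics/w6.png

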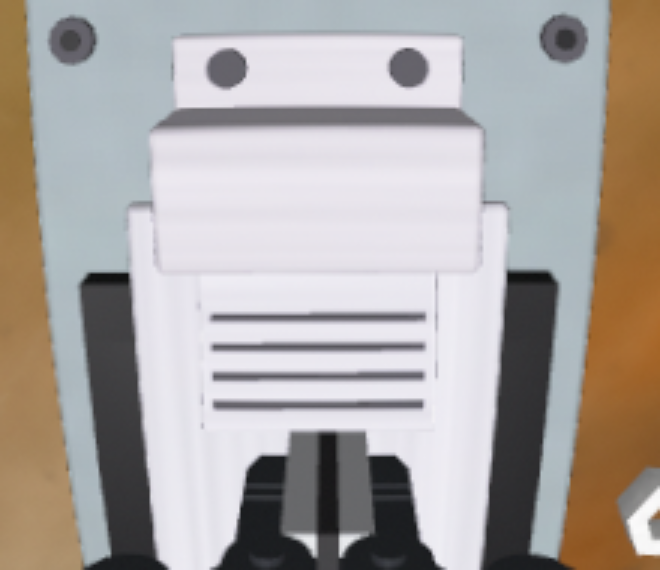

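Hard stop reached: x stuck at ~7.5 mm while the forward force rose to 16 N. Now I relieve the forward load, lift clear and look.

Run:
```python
from h import *
import cv2
move_l(W(.0090,.0250),feed=.03);st("relieved")
move_l(W(.0078,.034),feed=.04);st("up")
move_l(W(.0060,.12),feed=.12);st()
movep(W(.000,.27),ORI);hold(.3);st()
s=observe()
c=get_calibration("wrist");im,d=get_image("wrist");np.save("w7T.npy",c["world_from_camera"])
cv2.imwrite("pics/w7.png",im[:,:,::-1])
im,d=get_image("scene");cv2.imwrite("pics/s7.png",cv2.resize(im[140:250,170:310,::-1],None,fx=5,fy=5,interpolation=2))
```

```text
relieved 16.18 [ 6.8  -0.94 26.98 -2.49 -0.34 10.06]
up 16.56 [ 8.75  0.57 33.33 -0.24  0.22  0.38]
 17.43 [ 6.6100e+00  3.9000e-01  1.1909e+02  7.1000e-01 -3.0000e-02 -3.0000e-01]
 18.38 [ 5.8000e-01  3.8000e-01  2.6833e+02 -1.3000e-01 -5.5000e-01 -5.5000e-01]
```

View pics/w7.png

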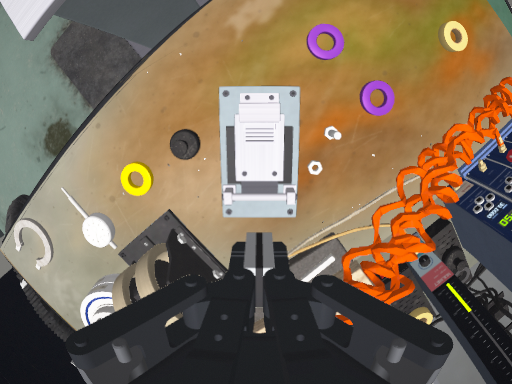

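View pics/s7.png

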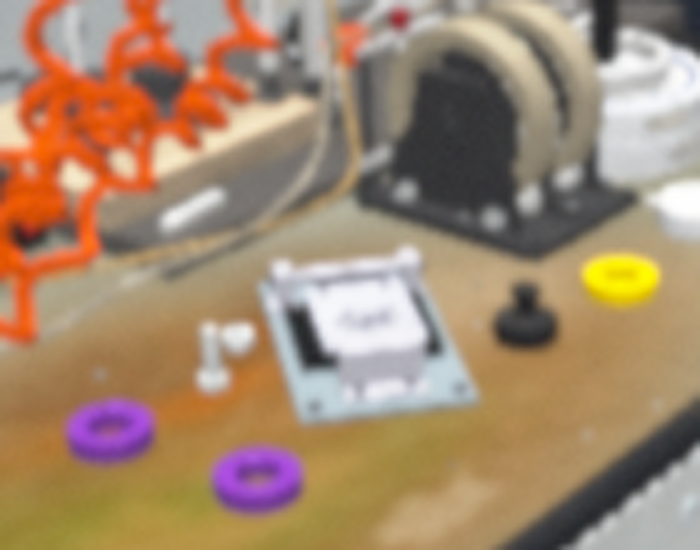

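The flap stays shut with the free edge under the lip, and the neighbours are in place. I'll check the tuck numerically.

Run:
```python
import cv2
a=cv2.imread("pics/w7.png")[80:222,210:310]
cv2.imwrite("pics/w7c.png",cv2.resize(a,None,fx=4,fy=4,interpolation=cv2.INTER_CUBIC))
```

```text
(no output)
```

View pics/w7c.png

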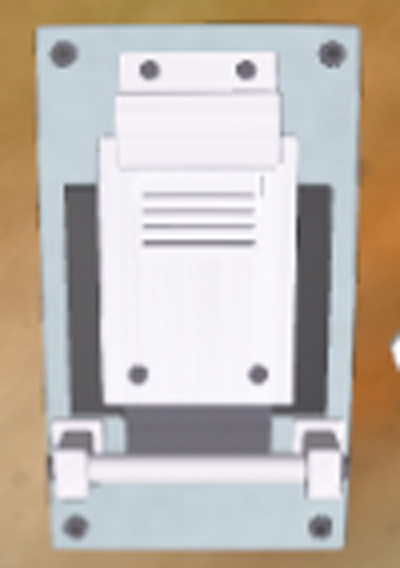

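Run:
```python
from h import *
T=np.load("w7T.npy");K=np.load("w1K.npy")
f=lambda x,y,z:wpix(T,K,210+(x+.5)/4-.5,80+(y+.5)/4-.5,z)
for n,a in dict(front=(107,136,.029),frontR=(290,138,.029),rear=(105,403,.028),rearR=(291,404,.028),lip=(200,169,.035),baseF=(198,27,.006),baseR=(197,548,.006)).items():
    q=f(*a)[:2]-C;print(n,(q@EX*1e3).round(1),(q@EY*1e3).round(1))
```

```text
front 57.5 29.0
frontR 56.8 -29.4
rear -31.8 31.2
rearR -32.1 -31.3
lip 47.2 -0.7
baseF 93.0 -0.0
baseR -94.2 0.3
```

Run:
```python
from h import *
st();job_done()
```

```text
18.48 [ 2.9000e-01  1.9000e-01  2.6908e+02 -3.0000e-01  7.2000e-01  1.0400e+00]
the job is handed in; nothing more can be done
```

The holder is closed: the flap is flat, tucked under the lip, and stayed shut when I let go. I handed the job in at 18.5 s.

- **Fold and press:** With the fingers shut, I folded the flap over from behind, pushing on its outer face and thumb wedge. I then pressed it flat, with the tip at 27.8 mm and about 9 N.
- **Tuck:** I slid the flap forward against the heel step until it hit the hard stop, where the tip stopped moving while the push rose to 16 N. The downforce was mostly 7–10 N but dipped to about 3 N at the very end. I then eased off the push and lifted clear.
- **Final pictures after release:**
  - The flap's free edge was 9.6–10.3 mm past the lip's rear edge (10 mm expected).
  - Its rear edge was at x = -32 mm, exactly where it should be when fully home.
  - The bolt, nut, magnet and the other nearby items looked undisturbed.
- **Not checked:** The ring is hidden under the closed flap, so I couldn't see it at the end. Nothing touched it on the way.
- **Small disagreements:** The hard stop came about 0.8 mm before the tip position I calculated, and the lip's rear edge measured 47.2 mm instead of 48 mm. Both are within the 2 mm calibration tolerance.

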